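# Release and open the hood of a dry block heater

### The arm

A 6-joint arm with a two-finger parallel gripper is mounted at the origin on a cart in front of the work surface, level with it; the furniture and walls round the work are solid. World frame = base frame: x ahead of the robot, y to its left, z up, the work surface at z = 0. Lengths are in mm, angles in rad, forces in N, time in s.
With the tool pointing down it reaches from about 400 to 925 mm from the base axis. Payload 12.5 kg.
Tool frame: the origin (TCP) lies on the front face of the gripper's body, between the roots of the fingers; the fingertips stand 78 mm ahead of it and the grasp point (between the pads) lies 59 mm ahead of it (env.nose_length is the distance from the TCP to the fingertips, in mm); z points along the fingers, y is the line along which they close (so a half turn about z gives the same grasp; the last joint's range is limited). The gripper opens to 95 mm and grips with 3 to 60 N. Pads are 20 mm wide; open, the fingers measure 119 mm over their backs; the gripper's body (75 mm by 180 mm) begins 59 mm behind the grasp point.
Start: joints at [1.013, 0.491, 1.559, -0, 1.092, -0.106], TCP at [272.849, 562.309, 292.261] pointing down, gripper open.
Joint ranges: [-3.1, 3.1], [-0.84, 2.19], [0.05, 2.79], [-1.13, 4.28], [0.06, 2.93], [-2.69, 2.69]. Speed limits (rad/s): [2.22, 2.22, 2.79, 3.14, 3.14, 3.14].

### API

Orientations are given as [roll, pitch, yaw] about the fixed x, y, z axes, in that order (R = Rz(yaw) Ry(pitch) Rx(roll)).
In Python, from cell import env gives the robot as it stands.
- The arm moves only by the tool jog_arm, never from a script. Its argument "motion" is a list of rows, each a list of 7 numbers: the turn, a rotation vector about the tool's x, y, z in degrees, then the shift along the tool's x, y, z in mm, then the finger opening in mm, from 0 to 95.1. In form: [[wx, wy, wz, x, y, z, hand], ...]. A call has 1 to 10 rows; each row shifts and turns the commanded pose from where the row before left it, along the tool's axes as they then stand; what a row does not reach is not made up. A row lasts 1/8 s, in which the tool goes at most 62.5 mm and 10.7 degrees, less where a joint would pass 70% of its speed; a pose out of reach is approached as far as the arm can. A call is refused whole if a number of a shift passes 62.5 or a number of a turn 10.7, either way. A call with a gripper value outside its range is refused whole. The fingers move at their own pace and stop on an object; the grip force is fixed at half the most. Time passes only in rows, so rows that do not move let the fingers close. It gives the time, the measured TCP pose, the force, the opening and the grip force at its end, in the units of the state.
- env.state(): the state, without advancing time (a new reading comes with each control period).
- env.read_camera(name): name is "scene" or "top"; returns a dict with "color" (400x640x3 uint8, red, green, blue), "z_map" (400x640 float32, mm along the optical axis (not along the pixel's ray), 0 where there is no reading), "camera_matrix" (3x3 intrinsics, pixels), "world_to_cam" (4x4, takes a point from world to camera coordinates). Camera axes: x right, y up, looking along -z (the intrinsics and any distortion apply to the point x, -y, -z); pixel columns grow to the right and rows downward; lengths in mm; the calibration is good to about 2 mm. A picture is of the moment at which its call begins.
- env.job_done(): hands the job in; it is judged then, once.
Trained networks look in the newest picture that a camera, given by its name, has taken for a name from the list of things; names that differ only in an ending like _2 or _b are one class to them, and where a whole thing is asked for, a point or a joint stands for the part that bears it (a point fixed in the world has none). Each returns a list of dicts, best first, with "score" (0 to 1); they miss things now and then, are a little off and sometimes report something else, mostly with a low value. They report only what shows in the picture. A call takes as long as a camera call.
- env.recognise(camera, thing): "location" ([column, row] in pixels, amid what is visible of it).
The state is a dict: "t": time; "joints": joint angles; "qvel": joint speeds; "tau": joint torques, N m; "eef_pos": TCP position; "tcp_rot": TCP orientation; "ft_force": force on the tool from outside, world axes, zero at the start; "moment": the same for the moment, N m; "opening": opening from 0.0 (shut) to 1.0 (fully open); "grip_force": force on a finger pad.
Only numpy, scipy, OpenCV 4.12 (cv2) and the standard library are available. Lean on these libraries where they do the work, as an engineer would, in place of code of your own. Each camera call takes 0.05 s, during which the arm holds its last target. There are 200 camera calls.

### The job

The hood of the dry block heater is held shut by two spring catches, so open it without gripping anything: press the two catch keys on the heater's front deck down together, one fingertip on each, and keep both down until the hood has sprung up by itself and stopped part-way. Then let go of both keys and, with the fingers, lightly push the hood's front edge back until the hood tips over and rests against its rear stop. Do not lift or shove the heater, and leave its vials and the things round it where they are.

Things in the scene. Friction and masses are not known exactly. Their poses are not given: they have to be found in the camera images.
- heater: Dry block heater: white case, dark grey hood with clear window, 215 x 184 x 98 mm shut, 2.4 kg, loose on rubber feet. Origin on the bench under it; x to its back, y to its left. Case x -115 to +100 mm, y -92 to +92; front deck, 58 mm high, x -115 to -50, with the two catch keys; hood x -48 to +78, y -75 to +75, over a block with wells. Display and knob on the front face play no part.
- key_left_top (a point): Centre of the top of the left catch key: a dark grey pad 26 mm (x) by 30 mm (y), 70 mm above the bench at heater x -92, y +33 mm, 12 mm above the deck; moves with the key. Behind the pad, 31 to 37 mm from this point towards the hood, stands the key's dark steel hook, 12 mm wide, 26 mm higher than the pad.
- key_right_top (a point): The same for the right catch key, at heater x -92, y -33 mm: the two keys are alike, 66 mm apart centre to centre, with 36 mm between the pads' inner edges.
- key_left (a joint): Rocker angle of the left key, rad: 0 up (a spring returns it), 0.16 fully down = the pad's centre 6 mm lower. About 1.5 N at the pad starts it, 5 N holds it fully down, on both keys at once twice that. Its hook lets go of the hood above about 0.10 (4 mm). Either hook alone holds the hood shut.
- key_right (a joint): The same for the right key.
- hood (a joint): Hood angle, rad: 0 shut, grows as its front rises. With both keys down two spring pins lift it slowly (about 2 s, damped hinge) to about 0.95, where it stops. Pushed beyond about 1.3 it tips over, sinks slowly (1 to 6 s) to its rear stop at 1.75 and stays; left before that it sinks back to 0.95. 1 to 2 N at the front edge moves it.
- hood_hinge (a point): Middle of the hood's hinge axis, which runs along the heater's y, at heater x +78 mm, 68 mm above the bench.
- hood_rim (a point): Middle of the lower edge of the hood's front wall (wall 30 mm tall, 4 mm thick, 150 mm wide), 126 mm from the hinge axis; at 0.95 rad about 170 mm above the bench and 73 mm in front of the hinge, and then the foremost part of the hood.
- vial_1: White-capped screw-cap vial, 15 mm across, 31 mm tall, standing in a well of the block under the hood; origin on its underside, 44 mm above the bench. To be left in its well.
- vial_2: White-capped screw-cap vial, 15 mm across, 31 mm tall, standing in a well of the block under the hood; origin on its underside, 44 mm above the bench. To be left in its well.
- vial_3: Orange-capped screw-cap vial, 15 mm across, 31 mm tall, standing in a well of the block under the hood; origin on its underside, 44 mm above the bench. To be left in its well.
- bottle: Amber glass bottle with black cap, 52 mm across, 104 mm tall, beside the heater; origin on its underside. Leave alone.
- beaker: Empty clear beaker, 71 mm across, 88 mm tall, beside the heater; origin on its underside. Leave alone.
- tube: Capped 15 ml tube lying on the bench, 107 mm long, 20 mm thick; origin below its middle. Leave alone.
- marker: Marker pen lying on the bench, 133 mm long, 13 mm thick; origin below its middle. Leave alone.

How it is judged (in metres and radians):
On the way, in this order (a step that is already met when the one before it is completed fails the run):
1. both catch keys are pressed down together by the fingers (value of joint each of key_left, key_right above 0.1 rad and contact force between the fingers and key_left above 0.3 N and contact force between the fingers and key_right above 0.3 N), for 0.15 s.
2. the hood has sprung up while both keys were still held down (value of joint hood between 0.65 and 1.2 rad and value of joint each of key_left, key_right above 0.08 rad), for 0.1 s.
3. both keys are let go and back up, the hood standing part-way (value of joint each of key_left, key_right below 0.02 rad and value of joint hood between 0.65 and 1.25 rad), for 0.1 s.
At the end, for the whole second after the job is handed in: The hood rests fully back against its stop (beyond 1.68 of 1.75 rad) and is at rest, both keys are back up, the heater stands flat on the bench and the vials stand in their wells (value of joint hood above 1.68 rad and velocity of joint hood below 0.05 rad/s and value of joint each of key_left, key_right below 0.02 rad and angle between heater's own z axis and vertical below 0.03 rad and height (world z) of heater below 0.004 m and height (world z) of each of vial_1, vial_2, vial_3 below 0.052 m); the robot touches nothing.
It fails at once if the heater is lifted, tipped or shoved more than 20 mm (distance of heater from where it was at the start of the episode above 0.02 m or height (world z) of heater above 0.01 m or angle between heater's own z axis and vertical above 0.08 rad).
It fails at once if the hood is gripped or forced (more than 20 N) (contact force between the fingers and hood above 20 N).
It fails at once if a key is gripped or forced (more than 25 N) (contact force between the fingers and key_left above 25 N or contact force between the fingers and key_right above 25 N).
It fails at once if a vial is lifted out of its well (distance of any of vial_1, vial_2, vial_3 from where it was at the start of the episode above 0.025 m).
It fails at once if the bottle, beaker, tube or marker is lifted or pushed away (30 mm) (distance of any of bottle, beaker, tube, marker from where it was at the start of the episode above 0.03 m).
It also fails if it takes over 54 s, if anything falls off the work surface, if the arm or the gripper's body presses on something with over 40 N, if the wrist force passes 120 N, or if a joint passes its speed limit or range.

## Working session

There is one attempt and no reset: what is moved stays moved. The work goes in short steps, Python scripts to look and compute and a tool call to move; the robot and the scene stay as the last step left them, time stands still between calls to the robot, and variables do not carry over. Pictures are saved under pics/ and viewed, at most 10 in all, crops included, and the job is handed in when it is done.

Besides the shell and the picture viewer there is one more tool, called after "Emit:" by a JSON object that holds its "fn" and its "kwargs", one argument or row to a line. jog_arm: Moves the arm, as the interface text tells. Its arguments: {"type":"object","properties":{"motion":{"type":"array"}},"required":["motion"]}

```bash
mkdir -p pics; cat > h.py <<'E'
import numpy as np, cv2
from cell import env
def pts(d):
    K=d["camera_matrix"];z=d["z_map"];v,u=np.mgrid[0:z.shape[0],0:z.shape[1]]
    x=(u-K[0,2])/K[0,0]*z;y=(v-K[1,2])/K[1,1]*z
    c=np.stack([x,-y,-z,np.ones_like(z)],-1)
    P=(c@np.linalg.inv(d["world_to_cam"]).T)[...,:3];P[z==0]=np.nan
    return P
E
python3 - <<'E'
from h import *
for n in("top","scene"):
    d=env.read_camera(n);P=pts(d);cv2.imwrite(f"pics/{n}0.png",d["color"][...,::-1]);np.save(f"{n}0.npy",P)
    for t in("key_left_top","key_right_top","heater","hood_rim","bottle","beaker","tube","marker"):
        for r in env.recognise(n,t)[:3]:
            c,w=map(int,np.round(r["location"]));print(n,t,round(r["score"],2),c,w,P[w,c].round())
print(env.state())
E
```

```text
top key_left_top 0.71 303 218 [466.  36.  68.]
top key_right_top 0.59 332 221 [460. -40.  71.]
top heater 0.74 321 193 [529. -10.  97.]
top hood_rim 0.95 322 179 [566. -11.  94.]
top bottle 0.65 385 201 [ 511. -173.  105.]
top bottle 0.52 324 179 [566. -17.  99.]
top bottle 0.36 304 217 [469.  33.  70.]
top beaker 0.96 261 175 [589. 156.   2.]
top tube 0.47 258 234 [425. 157.  18.]
top marker 0.54 389 239 [ 418. -199.   10.]
top marker 0.51 330 221 [460. -35.  70.]
top marker 0.32 321 180 [563.  -9.  98.]
scene key_left_top 0.67 304 203 [472.  32.  69.]
scene key_right_top 0.57 318 224 [473. -36.  66.]
scene heater 0.71 338 215 [505. -60. 100.]
scene hood_rim 0.32 339 216 [506. -63.  99.]
scene bottle 0.65 376 267 [ 513. -195.   81.]
scene beaker 0.91 323 159 [592. 179.  47.]
scene beaker 0.23 326 317 [ 405. -207.    9.]
scene tube 0.65 262 190 [430. 186.   1.]
scene marker 0.71 321 319 [ 394. -209.   12.]
{'t': 0.9, 'joints': array([ 1.01340364e+00,  4.90916318e-01,  1.55892446e+00, -2.10006308e-05,
        1.09171314e+00, -1.05596182e-01]), 'qvel': array([-0.00054476,  0.00187413, -0.00133832,  0.00032075, -0.00037739,
        0.0013022 ]), 'tau': array([-2.52249076e-03, -6.12456608e+01, -2.58436203e+01,  6.94187684e-02,
        4.44056082e-02,  6.74217699e-05]), 'eef_pos': array([272.84402094, 562.29836429, 292.24236489]), 'tcp_rot': array([3.14155609e+00, 2.26160583e-05, 2.68980583e+00]), 'ft_force': array([ 0.173469  , -0.65036968, -0.08696432]), 'moment': array([0.00045713, 0.0005497 , 0.02204587]), 'grip_force': 0.0, 'opening': 1.0009065241435073}
```

```bash
ls pics
```

```text
scene0.png
top0.png
```

```bash
python3 - <<'E'
from h import *
a=cv2.imread("pics/top0.png")[130:260,230:420];cv2.imwrite("pics/t1.png",cv2.resize(a,None,fx=4,fy=4,interpolation=2))
P=np.load("top0.npy");x,y,z=P[...,0],P[...,1],P[...,2]
roi=(x>380)&(x<720)&(abs(y+5)<125)
def rect(m,n):
    q=P[m][:,:2].astype(np.float32)
    if len(q)>3: print(n,len(q),q.mean(0).round(1),cv2.minAreaRect(q))
rect(roi&(z>90)&(z<106),"hood")
rect(roi&(z>50)&(z<63),"case")
rect(roi&(z>40),"all")
k=roi&(z>64)&(z<76)&(x<500)
rect(k&(y>0),"kl");rect(k&(y<0),"kr")
E
```

```text
hood 2845 [563.6  -6.5] ((559.5821533203125, 17.425048828125), (198.6696319580078, 139.5081787109375), 88.38226318359375)
case 2096 [512.8  -5. ] ((543.0721435546875, -6.076484680175781), (184.18975830078125, 215.93702697753906), 88.16117858886719)
all 5556 [537.8  -5.1] ((540.7973022460938, 11.18585205078125), (221.50347900390625, 225.6148223876953), 86.85236358642578)
kl 147 [464.1  30. ] ((468.85003662109375, 42.80424499511719), (74.87454986572266, 44.14491271972656), 88.46421813964844)
kr 169 [465.7 -37.3] ((470.82421875, -40.13520812988281), (57.97802734375, 78.93746948242188), 0.8977934718132019)
```

View pics/t1.png

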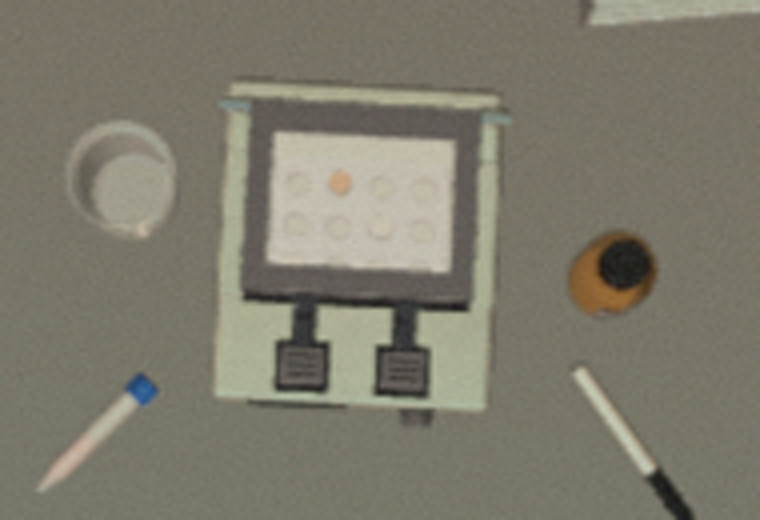

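View pics/scene0.png

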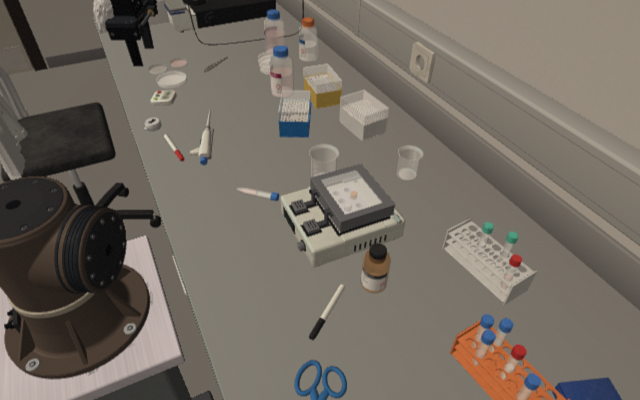

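The pictures show the heater almost square to the robot. The keys are at top px ≈(305.5,221) and (331,222.5), and the hood and front deck are clear. Next I fit the pose.

```bash
python3 - <<'E'
from h import *
from scipy.optimize import minimize
d=env.read_camera("top");K=d["camera_matrix"];T=np.linalg.inv(d["world_to_cam"])
def ray(u,v,z):
    c=np.array([(u-K[0,2])/K[0,0],-(v-K[1,2])/K[1,1],-1]);r=T[:3,:3]@c;o=T[:3,3];return o+r*(z-o[2])/r[2]
im=d["color"]
g=cv2.GaussianBlur(cv2.cvtColor(im,cv2.COLOR_RGB2GRAY),(3,3),0)
# pads: dark blobs in small windows (pad box in crop: x276-328,y340-392 / 376-430,346-398)
for a,b,c,e in((298,313,214,229.5),(323,339,215,231)):
    c=int(c);e=int(e);w=g[c:e,a:b];t,_=cv2.threshold(w,0,1,cv2.THRESH_OTSU);m=(w<t)
    m[:3]&=False
    ys,xs=np.nonzero(m);print(t,len(xs),xs.min()+a,xs.max()+a,ys.min()+c,ys.max()+c)
    print(ray((xs.min()+xs.max())/2+a,(ys.min()+ys.max())/2+c,70).round(1))
for u,v in((305.5,221.2),(330.7,222.5)):print(ray(u,v,70).round(1))
# case corners at z=58 front, crop (215,397),(487,410) ; back (230,85),(500,95)
for u,v in((215,397),(487,410),(230,85),(500,95)):print(ray(230+u/4,130+v/4,58).round(1))
P=np.load("top0.npy");x,y,z=P[...,0],P[...,1],P[...,2]
m=(x>380)&(x<720)&(abs(y+5)<112)&(z>45)&(z<110)
q=P[m];fr=[]
# front edge vs y, side edges vs x
b=np.arange(-80,75,8);f=[np.percentile(q[abs(q[:,1]-t)<4,0],1) for t in b];print("front",np.polyfit(b,f,1),"at y=0")
b=np.arange(445,630,8)
for s,p in(("L",99),("R",1)):
    f=[np.percentile(q[abs(q[:,0]-t)<4,1],p) for t in b];print(s,np.polyfit(b-540,f,1))
E
```

```text
104.0 143 299 311 217 227
[456.   30.3  70. ]
105.0 144 324 336 218 229
[453.3 -34.9  70. ]
[458.1  29.1  70. ]
[456.  -36.7  70. ]
[436.6  85.8  58. ]
[431.7 -92.9  58. ]
[645.6  81.4  58. ]
[642.6 -99.5  58. ]
front [2.71050892e-02 4.37393960e+02] at y=0
L [-2.49371521e-02  8.41199678e+01]
R [-4.07793156e-02 -9.60424933e+01]
```

Emit:
{"fn": "jog_arm", "kwargs": {
  "motion": [
    [0,0,-8,0,0,0,95],
    [0,0,-8,0,0,0,80],
    [0,0,-8.2,0,0,0,54],
    [0,0,0,-10,-30,0,54],
    [0,0,0,-14,-40,0,54],
    [0,0,0,-14,-40,0,54],
    [0,0,0,-14,-40,0,54],
    [0,0,0,-14,-40,0,54],
    [0,0,0,-14,-40,0,54],
    [0,0,0,-14,-40,0,54]
  ]
}}

```text
t: 2.2
eef_pos: [359.1, 288.4, 292.4]
tcp_rot: [3.141, 0.001, 3.112]
ft_force: [0.8, 0.4, 0.5]
opening: 0.568
grip_force: 0.0
```

Emit:
{"fn": "jog_arm", "kwargs": {
  "motion": [
    [0,0,0,-14,-40,0,54],
    [0,0,0,-14,-40,0,54],
    [0,0,0,-14,-40,5,54],
    [0,0,0,-14,-40,5,54],
    [0,0,0,-14,-40,5,54],
    [0,0,0,-14,-40,10,54],
    [0,0,0,-10,-30,10,54],
    [0,0,0,-7,-20,7,54],
    [0,0,0,0,0,0,54],
    [0,0,0,0,0,0,54]
  ]
}}

```text
t: 3.45
eef_pos: [451.1, -2.7, 250.5]
tcp_rot: [3.141, 0.0, 3.112]
ft_force: [-0.2, -0.6, -0.0]
opening: 0.568
grip_force: 0.0
```

Emit:
{"fn": "jog_arm", "kwargs": {
  "motion": [
    [0,0,0,0,0,20,54],
    [0,0,0,0,0,25,54],
    [0,0,0,0,0,20,54],
    [0,0,0,0,-1,15,54],
    [0,0,0,0,0,7,54],
    [0,0,0,0,0,0,54]
  ]
}}

```text
t: 4.2
eef_pos: [451.2, -3.7, 163.3]
tcp_rot: [3.141, -0.0, 3.113]
ft_force: [-0.5, 0.6, -0.2]
opening: 0.569
grip_force: 0.0
```

```bash
python3 - <<'E'
from h import *
d=env.read_camera("scene");a=d["color"][170:260,260:380,::-1];cv2.imwrite("pics/s1.png",cv2.resize(a,None,fx=6,fy=6,interpolation=2))
print(env.state()["eef_pos"])
E
```

```text
[451.3666113   -3.81725265 163.63141586]
```

View pics/s1.png

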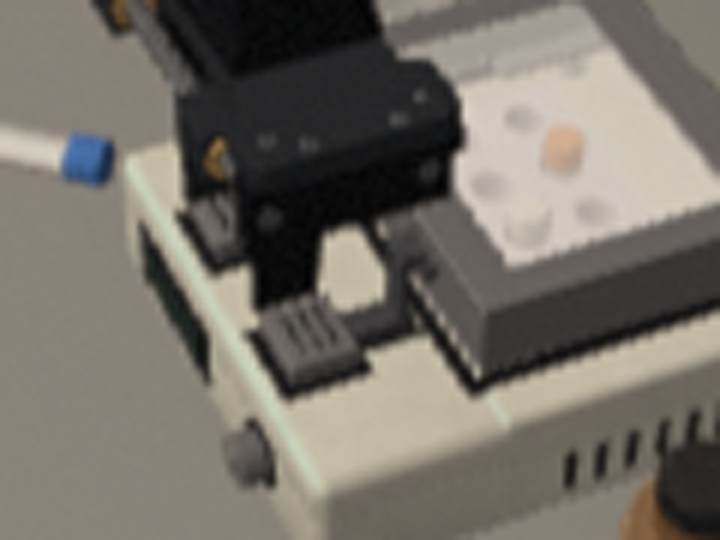

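```bash
python3 - <<'E'
from h import *
d=env.read_camera("scene");K=d["camera_matrix"];W=d["world_to_cam"]
def pr(p):
    c=W@np.r_[p,1];return (np.array([K[0,0]*c[0]/-c[2]+K[0,2],-K[1,1]*c[1]/-c[2]+K[1,2]])-[260,170])*6
s=-.03;R=np.array([[np.cos(s),-np.sin(s)],[np.sin(s),np.cos(s)]])
for n,z,c,w in(("pad",70,(456+0,-3.5),[(a,-33+b) for a in(-13,13) for b in(-15,15)]),("finger",85.3,(451.3,-3.8),[(a,b) for a in(-10,10) for b in(-27,-39)])):
    for q in w: print(n,q,pr(np.r_[R@np.array(q)+c,z]).round())
E
```

```text
pad (-13, -48) [284. 374.]
pad (-13, -18) [249. 316.]
pad (13, -48) [355. 351.]
pad (13, -18) [319. 294.]
finger (-10, -27) [255. 304.]
finger (-10, -39) [269. 327.]
finger (10, -27) [309. 286.]
finger (10, -39) [324. 309.]
```

Emit:
{"fn": "jog_arm", "kwargs": {
  "motion": [
    [0,0,0,0,0,8,54],
    [0,0,0,0,0,4,54],
    [0,0,0,0,0,2,54],
    [0,0,0,0,0,2,54],
    [0,0,0,0,0,0,54]
  ]
}}

```text
t: 4.92
eef_pos: [451.1, -4.2, 147.2]
tcp_rot: [3.141, -0.0, 3.112]
ft_force: [-1.7, -0.8, 1.9]
opening: 0.569
grip_force: 1.6
```

Emit:
{"fn": "jog_arm", "kwargs": {
  "motion": [
    [0,0,0,0,0,1.5,54],
    [0,0,0,0,0,1.5,54],
    [0,0,0,0,0,0,54]
  ]
}}

```text
t: 5.3
eef_pos: [450.8, -4.1, 144.3]
tcp_rot: [3.141, -0.001, 3.112]
ft_force: [-4.4, -0.2, 6.4]
opening: 0.569
grip_force: 3.5
```

Emit:
{"fn": "jog_arm", "kwargs": {
  "motion": [
    [0,0,0,0,0,1,54],
    [0,0,0,0,0,1,54],
    [0,0,0,0,0,0,54]
  ]
}}

```text
t: 5.68
eef_pos: [450.6, -4.1, 142.3]
tcp_rot: [3.141, -0.001, 3.112]
ft_force: [-4.9, 0.0, 8.6]
opening: 0.565
grip_force: 4.7
```

Emit:
{"fn": "jog_arm", "kwargs": {
  "motion": [
    [0,0,0,0,0,0.5,54],
    [0,0,0,0,0,0.5,54],
    [0,0,0,0,0,0,54],
    [0,0,0,0,0,0,54],
    [0,0,0,0,0,0,54],
    [0,0,0,0,0,0,54]
  ]
}}

```text
t: 6.42
eef_pos: [450.6, -4.1, 141.5]
tcp_rot: [3.141, -0.001, 3.112]
ft_force: [-5.9, 0.2, 9.3]
opening: 0.566
grip_force: 5.7
```

```bash
python3 - <<'E'
from h import *
s=env.state();print(s["t"],s["ft_force"],s["eef_pos"])
d=env.read_camera("scene");a=d["color"][130:260,260:420,::-1];cv2.imwrite("pics/s2.png",cv2.resize(a,None,fx=4.5,fy=4.5,interpolation=2))
E
```

```text
6.425 [-5.88315604  0.20968898  9.32328267] [450.55882918  -4.1058895  141.46171759]
```

View pics/s2.png

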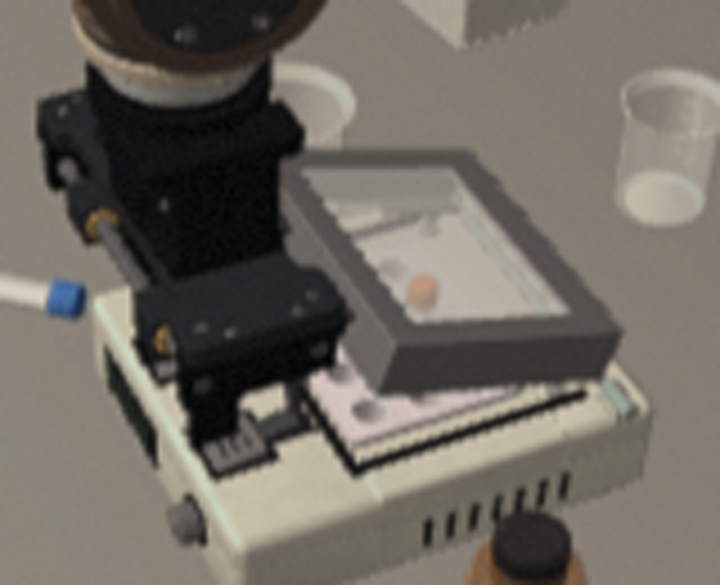

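The hood (crop ~(450,270)) is already rising clear of the gripper body, and both keys are down. I'll hold and wait.

Emit:
{"fn": "jog_arm", "kwargs": {
  "motion": [
    [0,0,0,0,0,0,54],
    [0,0,0,0,0,0,54],
    [0,0,0,0,0,0,54],
    [0,0,0,0,0,0,54],
    [0,0,0,0,0,0,54],
    [0,0,0,0,0,0,54],
    [0,0,0,0,0,0,54],
    [0,0,0,0,0,0,54],
    [0,0,0,0,0,0,54],
    [0,0,0,0,0,0,54]
  ]
}}

```text
t: 7.72
eef_pos: [450.6, -4.1, 141.5]
tcp_rot: [3.141, -0.001, 3.112]
ft_force: [-6.2, -1.0, 10.0]
opening: 0.567
grip_force: 5.7
```

Emit:
{"fn": "jog_arm", "kwargs": {
  "motion": [
    [0,0,0,0,0,0,54],
    [0,0,0,0,0,0,54],
    [0,0,0,0,0,0,54],
    [0,0,0,0,0,0,54],
    [0,0,0,0,0,0,54],
    [0,0,0,0,0,0,54],
    [0,0,0,0,0,0,54],
    [0,0,0,0,0,0,54],
    [0,0,0,0,0,0,54],
    [0,0,0,0,0,0,54]
  ]
}}

```text
t: 8.98
eef_pos: [450.6, -4.1, 141.5]
tcp_rot: [3.141, -0.001, 3.112]
ft_force: [-5.7, -1.5, 9.4]
opening: 0.57
grip_force: 5.7
```

```bash
python3 - <<'E'
from h import *
s=env.state();print(s["t"],s["ft_force"],s["eef_pos"])
d=env.read_camera("scene");a=d["color"][130:260,260:420,::-1];cv2.imwrite("pics/s3.png",cv2.resize(a,None,fx=4.5,fy=4.5,interpolation=2))
P=pts(d)
for r in env.recognise("scene","hood_rim"):
    c,w=map(int,np.round(r["location"]));print(r["score"],c,w,P[w,c].round())
E
```

```text
8.975 [-5.73924439 -1.54758162  9.41157382] [450.56445186  -4.1088956  141.47459331]
0.97 370 177 [567. -67. 180.]
0.24 320 224 [478. -35.  64.]
```

View pics/s3.png

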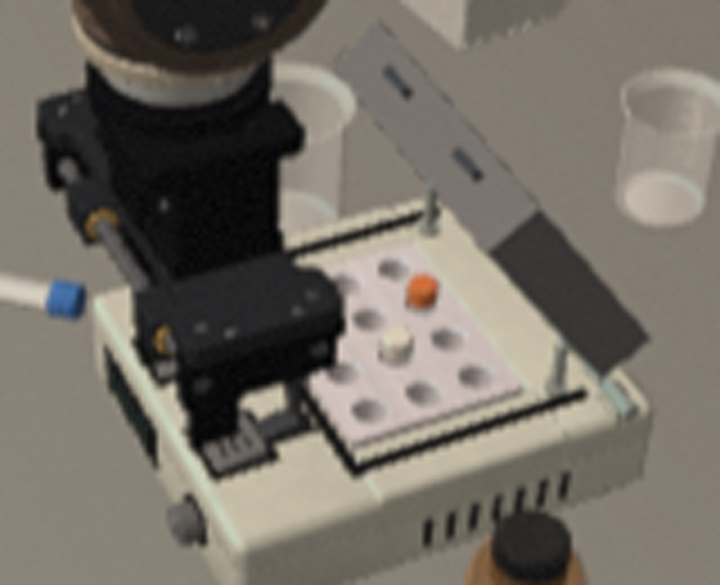

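Emit:
{"fn": "jog_arm", "kwargs": {
  "motion": [
    [0,0,0,0,0,-3,54],
    [0,0,0,0,0,-5,54],
    [0,0,0,0,0,-12,54],
    [0,0,0,0,0,-20,54],
    [0,0,0,0,0,-20,54],
    [0,0,0,0,0,-17,54],
    [0,0,0,0,0,-10,54],
    [0,0,0,0,0,0,54]
  ]
}}

```text
t: 10.07
eef_pos: [451.4, -4.2, 228.8]
tcp_rot: [-3.142, 0.001, 3.112]
ft_force: [-0.9, -0.4, -0.0]
opening: 0.565
grip_force: 0.0
```

```bash
python3 - <<'E'
from h import *
s=env.state();print(s["t"],s["ft_force"],s["eef_pos"])
d=env.read_camera("scene");a=d["color"][110:260,250:420,::-1];cv2.imwrite("pics/s4.png",cv2.resize(a,None,fx=4,fy=4,interpolation=2))
P=pts(d);m=np.zeros(P.shape[:2],bool);m[130:220,330:410]=1
x,y,z=P[...,0],P[...,1],P[...,2]
q=P[m&(z>150)&(z<220)&(x>520)&(x<680)&(y>-95)&(y<60)]
for zz in range(150,220,6):
    k=q[abs(q[:,2]-zz)<3]
    if len(k):print(zz,len(k),np.percentile(k[:,0],[2,50,98]).round())
E
```

```text
10.075 [-0.88431833 -0.36485887 -0.0039895 ] [451.38895928  -4.19214262 228.81015042]
150 21 [569. 583. 601.]
156 39 [565. 583. 601.]
162 35 [562. 580. 596.]
168 46 [556. 570. 592.]
174 266 [555. 560. 581.]
180 269 [561. 568. 580.]
186 289 [566. 576. 582.]
192 15 [566. 578. 582.]
```

View pics/s4.png

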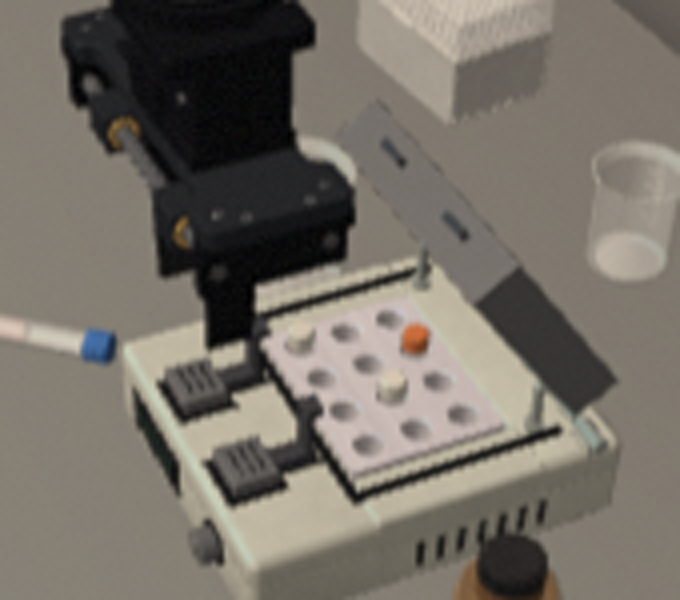

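Emit:
{"fn": "jog_arm", "kwargs": {
  "motion": [
    [0,0,0,-10,0,0,20],
    [0,0,0,-20,0,0,20],
    [0,0,0,-20,0,0,20],
    [0,0,0,-20,0,0,20],
    [0,0,0,-10,0,0,20],
    [0,0,0,-4,0,0,20],
    [0,0,0,-4,0,0,20],
    [0,0,0,-3,0,0,20],
    [0,0,0,-3,0,0,20],
    [0,0,0,-3,0,0,20]
  ]
}}

```text
t: 11.38
eef_pos: [548.2, -7.0, 228.3]
tcp_rot: [3.141, -0.0, 3.112]
ft_force: [-1.4, -0.8, 0.4]
opening: 0.211
grip_force: 0.5
```

Emit:
{"fn": "jog_arm", "kwargs": {
  "motion": [
    [0,0,0,-3,0,0,20],
    [0,0,0,-3,0,0,20],
    [0,0,0,-3,0,0,20],
    [0,0,0,-3,0,0,20],
    [0,0,0,-3,0,0,20]
  ]
}}

```text
t: 12.0
eef_pos: [563.4, -7.5, 228.2]
tcp_rot: [3.142, 0.0, 3.112]
ft_force: [-0.6, -0.5, -0.1]
opening: 0.209
grip_force: 0.2
```

Emit:
{"fn": "jog_arm", "kwargs": {
  "motion": [
    [0,0,0,-3,0,0,20],
    [0,0,0,-3,0,0,20],
    [0,0,0,-3,0,0,20],
    [0,0,0,-3,0,0,20],
    [0,0,0,-3,0,0,20],
    [0,0,0,-3,0,0,20],
    [0,0,0,-3,0,0,20],
    [0,0,0,-3,0,0,20],
    [0,0,0,-3,0,0,20],
    [0,0,0,-3,0,0,20]
  ]
}}

```text
t: 13.25
eef_pos: [593.4, -8.4, 228.2]
tcp_rot: [3.142, 0.0, 3.112]
ft_force: [-0.3, 0.3, 0.1]
opening: 0.21
grip_force: 0.0
```

Emit:
{"fn": "jog_arm", "kwargs": {
  "motion": [
    [0,0,0,-3,0,0,20],
    [0,0,0,-3,0,0,20],
    [0,0,0,-3,0,0,20],
    [0,0,0,-3,0,0,20],
    [0,0,0,0,0,0,20],
    [0,0,0,0,0,0,20],
    [0,0,0,0,0,0,20],
    [0,0,0,0,0,0,20]
  ]
}}

```text
t: 14.25
eef_pos: [605.2, -8.7, 228.3]
tcp_rot: [3.141, 0.0, 3.112]
ft_force: [-0.3, -0.0, -1.0]
opening: 0.213
grip_force: 0.0
```

```bash
python3 - <<'E'
from h import *
s=env.state();print(s["t"],s["ft_force"],s["eef_pos"])
d=env.read_camera("scene");a=d["color"][90:260,250:430,::-1];cv2.imwrite("pics/s5.png",cv2.resize(a,None,fx=3.5,fy=3.5,interpolation=2))
E
```

```text
14.25 [-0.3337614  -0.01604641 -0.95589687] [605.15893959  -8.69893683 228.26777818]
```

View pics/s5.png

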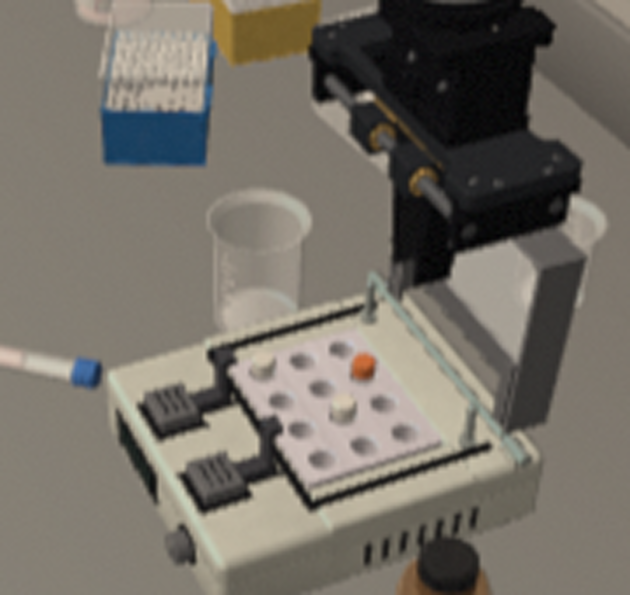

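The hood (crop ~(520,330)) has gone past vertical and left the fingers. I back away and let it settle.

Emit:
{"fn": "jog_arm", "kwargs": {
  "motion": [
    [0,0,0,5,0,0,20],
    [0,0,0,15,0,0,20],
    [0,0,0,25,0,-5,20],
    [0,0,0,30,0,-15,20],
    [0,0,0,30,0,-20,20],
    [0,0,0,20,0,-20,20],
    [0,0,0,10,0,-10,20],
    [0,0,0,0,0,0,20],
    [0,0,0,0,0,0,20],
    [0,0,0,0,0,0,20]
  ]
}}

```text
t: 15.55
eef_pos: [470.6, -4.8, 297.5]
tcp_rot: [3.141, -0.001, 3.112]
ft_force: [0.3, 0.2, 0.4]
opening: 0.213
grip_force: 0.0
```

Emit:
{"fn": "jog_arm", "kwargs": {
  "motion": [
    [0,0,0,0,0,0,20],
    [0,0,0,0,0,0,20],
    [0,0,0,0,0,0,20],
    [0,0,0,0,0,0,20],
    [0,0,0,0,0,0,20],
    [0,0,0,0,0,0,20],
    [0,0,0,0,0,0,20],
    [0,0,0,0,0,0,20],
    [0,0,0,0,0,0,20],
    [0,0,0,0,0,0,20]
  ]
}}

```text
t: 16.8
eef_pos: [470.2, -4.7, 298.2]
tcp_rot: [3.142, 0.0, 3.112]
ft_force: [0.3, 0.5, -0.4]
opening: 0.211
grip_force: 0.0
```

Emit:
{"fn": "jog_arm", "kwargs": {
  "motion": [
    [0,0,0,0,0,0,20],
    [0,0,0,0,0,0,20],
    [0,0,0,0,0,0,20],
    [0,0,0,0,0,0,20],
    [0,0,0,0,0,0,20],
    [0,0,0,0,0,0,20],
    [0,0,0,0,0,0,20],
    [0,0,0,0,0,0,20],
    [0,0,0,0,0,0,20],
    [0,0,0,0,0,0,20]
  ]
}}

```text
t: 18.05
eef_pos: [470.3, -4.7, 298.2]
tcp_rot: [3.142, 0.0, 3.112]
ft_force: [-0.2, -0.1, 1.3]
opening: 0.211
grip_force: 0.0
```

Emit:
{"fn": "jog_arm", "kwargs": {
  "motion": [
    [0,0,0,0,0,0,20],
    [0,0,0,0,0,0,20],
    [0,0,0,0,0,0,20],
    [0,0,0,0,0,0,20],
    [0,0,0,0,0,0,20],
    [0,0,0,0,0,0,20],
    [0,0,0,0,0,0,20],
    [0,0,0,0,0,0,20],
    [0,0,0,0,0,0,20],
    [0,0,0,0,0,0,20]
  ]
}}

```text
t: 19.3
eef_pos: [470.3, -4.8, 298.2]
tcp_rot: [3.142, 0.0, 3.112]
ft_force: [-0.4, 0.1, 0.3]
opening: 0.212
grip_force: 0.0
```

Emit:
{"fn": "jog_arm", "kwargs": {
  "motion": [
    [0,0,0,0,0,0,20],
    [0,0,0,0,0,0,20],
    [0,0,0,0,0,0,20],
    [0,0,0,0,0,0,20],
    [0,0,0,0,0,0,20],
    [0,0,0,0,0,0,20],
    [0,0,0,0,0,0,20],
    [0,0,0,0,0,0,20],
    [0,0,0,0,0,0,20],
    [0,0,0,0,0,0,20]
  ]
}}

```text
t: 20.55
eef_pos: [470.3, -4.7, 298.3]
tcp_rot: [3.142, 0.0, 3.112]
ft_force: [-0.2, -0.4, 0.2]
opening: 0.209
grip_force: 0.0
```

```bash
python3 - <<'E'
from h import *
d=env.read_camera("scene");a=d["color"][90:260,250:430,::-1];cv2.imwrite("pics/s6.png",cv2.resize(a,None,fx=3.5,fy=3.5,interpolation=2))
P=pts(d);x,y,z=P[...,0],P[...,1],P[...,2]
q=P[(z>100)&(z<230)&(x>590)&(x<760)&(y>-95)&(y<75)]
for zz in range(105,225,12):
    k=q[abs(q[:,2]-zz)<4]
    if len(k):print(zz,len(k),np.percentile(k[:,0],[2,50,98]).round())
E
```

```text
105 201 [632. 661. 665.]
117 216 [635. 663. 667.]
129 194 [638. 666. 669.]
141 196 [640. 668. 672.]
153 194 [643. 670. 673.]
165 93 [643. 662. 673.]
177 66 [645. 658. 674.]
189 548 [649. 662. 679.]
201 1 [664. 664. 664.]
```

View pics/s6.png

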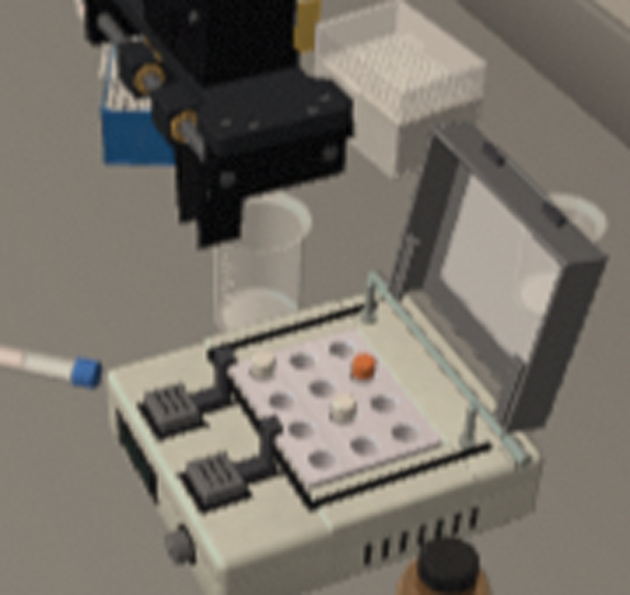

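The hood leans back at about 1.77 rad (slope 17 mm over 84 mm). The keys are up, the vials are in their wells and the arm is clear.

```bash
python3 -c "
from cell import env
print(env.job_done())"
```

```text
the job is handed in; nothing more can be done
None
```

The job is handed in, with no verdict shown: both keys were pressed and released, the hood sprang up and was pushed back to its rear stop (about 1.77 rad by depth measurement), and in the last picture the vials were in their wells and nothing nearby had visibly moved.

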